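# Release the swing bolt on a pantry storage bin

## Task

Unclamp the metal storage bin's lid so it can be opened later: unscrew the brass wing nut on the bolt at its rim until the nut is lifted right clear of the pocket in the lid's lug, then swing the bolt out of the slot and down, press it lightly home on the rubber stop that waits below it, and let go. Be gentle: never force the nut or bolt against the lug or the stop or lean on the lid, and leave the jars and cup where they stand.

Things in the scene. Friction and masses are not known exactly. Their poses are not given: they have to be found in the camera images.
- bin: Fixed round metal storage bin, 210 mm across, with its lid 150 mm high; it does not move. Origin at the centre of its underside, z up; +x points from the centre to the swing bolt, y along the bolt's hinge pin. Position and direction on the counter vary.
- lid: The bin's shut lid; it stays shut. Disc 216 mm across, flat top 150 mm above the counter, wooden knob (32 mm wide, top 180 mm high) at its centre. Same origin and axes as the bin. A steel lug, 34 mm wide, sticks out over the rim along the bin's +x, to 144 mm from the bin's centre.
- eyebolt: Steel hinged eyebolt, 8 mm thick, on a pin 80 mm above the counter, 128 mm from the bin's centre along the bin's +x; its end is 100 mm above the pin. Origin at the pin, z along the bolt. Starts upright in the lug's slot with about 1.5 mm of loose play at the nut, outwards and sideways. It swings only outwards (bin's +x) and down.
- bolt_swing (a joint): Swing of the eyebolt: 0 upright in the slot, 1.57 level pointing outwards from the bin. It is stiff (about 2 N at the nut moves it) and stays where it is left. Somewhere between 1.15 and 1.65 it meets the bracket's rubber stop.
- nut_grip (a point): Brass wing nut: two flat upright ears, 60 mm over both, 9 mm thick, 22 mm high, over a hub and a flange 22 mm across. This point is on the bolt's axis at half the ears' height, 27 mm above the flange's underside; x along the ears, z up the bolt. Pinch the ears' flats from above. Loosens counter-clockwise seen from above, rising 14 mm a turn (2.2 mm per rad), against about 0.12 N m.
- oat_jar: Loose jar with a wooden lid, 90 mm across, 119 mm high, beside the bin. Origin under its centre. To be left alone.
- granola_jar: Loose jar with a wooden lid, 82 mm across, 129 mm high, beside the bin. Origin under its centre. To be left alone.
- measuring_cup: Loose brass cup, 64 mm across, 45 mm high. Origin under its centre. To be left alone.
- lug_seat (a point): The nut's seat on top of the lug, on the upright bolt's axis, 150 mm high. An 11 mm wide slot, open outwards (bin's +x), holds the bolt. A raised rim 3 mm high (top 153 mm) at both sides and at the outer end, either side of the slot, traps the nut's flange with about 1.5 mm of room, so the bolt cannot swing out before the nut is lifted over it.
- nut_top (a point): On the wing nut's axis at the top of the ears, 11 mm above nut_grip. When tight this is 188.5 mm above the counter; it starts up to 1 rad (2.2 mm) looser. The bolt swings out freely once this point has risen to about 194 mm (the nut dips as it swings, so 3 mm is not enough); 196 mm is comfortable. The thread ends at 201 mm, so the nut stays on the bolt.
- bracket: Steel hinge bracket on the bin's wall; origin at the eyebolt's pin, axes as the bin's. It carries a swivelling stop, a strap below the swung-out bolt with a thick soft rubber pad 49 to 63 mm from the pin. The strap is tightened at a different angle each time (not measured: go by feel). The pad gives about 0.33 mm per newton on it; a few newtons press the bolt home, never over 20 N.

How it is judged:
By the outcome, as a careful person would: the job done as asked, in the order asked, and still so for the second after the job is handed in, with the robot touching nothing.
It also fails if it takes over 70 s, if anything falls off the work surface, if the arm or the gripper's body presses on something with over 40 N, if the wrist force passes 120 N, or if a joint passes its speed limit or range.

## Robot

A 6-joint arm with a two-finger parallel gripper is mounted at the origin on the work surface. World frame = base frame: x ahead of the robot, y to its left, z up, the work surface at z = 0. Lengths are in m, angles in degrees, forces in N, time in s.
With the tool pointing down it reaches from about 0.4 to 0.825 m from the base axis. Payload 7 kg.
Tool frame: the origin (TCP) lies at the very end of the fingers, on their centre line; the grasp point (between the pads) lies 19 mm behind it (ctrl.grip_point_offset is the distance from the TCP to the grasp point, in m); x points along the fingers, z is the direction in which the jaws open and shut, and the axes are right-handed (so a half turn about x gives the same grasp; the last joint's range is limited). The gripper opens to 88 mm and grips with 3 to 60 N. Pads are 19 mm wide; open, the fingers measure 130 mm over their backs; the gripper's body (78 mm by 193 mm) begins 47 mm behind the grasp point.
Start: joints at [86.293, 20.546, 0.682, 0, -70.136, -16.507], TCP at [0.233, 0.633, 0.227] pointing down, gripper open.
Joint ranges: [-176.03, 176.03], [-82.01, 121.73], [-58.28, 71.71], [-173.87, 95.51], [-174.79, -0.11], [-173.66, 173.66]. Speed limits (degrees/s): [136.94, 136.94, 172.46, 180, 180, 180].

## Interface

Orientations are given as [roll, pitch, yaw] about the fixed x, y, z axes, in that order (R = Rz(yaw) Ry(pitch) Rx(roll)).
In Python, from plant import get_obs, snapshot, calibration, close_job, ctrl gives the robot as it stands.
- The arm moves only by the tool move_arm, never from a script. Its argument "commands" is a list that holds one entry, the list of rows, each a list of 4 numbers: the shift along the tool's x, y, z in cm, then the turn about the tool's x in rad. In form: [[[dx, dy, dz, spin], ...]]. A call has 1 to 8 rows; each row shifts and turns the commanded pose from where the row before left it, along the tool's axes as they then stand; what a row does not reach is not made up. A row lasts 1/10 s, in which the tool goes at most 50 mm and 8.59 degrees, less where a joint would pass 70% of its speed; a pose out of reach is approached as far as the arm can. A call with a gripper value outside its range is refused whole. "jaw" is the finger opening in cm, from 0 to 8.76, set as the call begins (left out, the last holds). The fingers move at their own pace and stop on an object; the grip force is fixed at half the most. Time passes only in rows, so rows that do not move let the fingers close. It gives the time, the measured TCP pose, the force and the opening at its end, in the units of the state.
- get_obs(): the state, without advancing time (a new reading comes with each control period).
- snapshot(name): name is "side" or "top" or "wrist"; returns (picture, depth): 400x640x3 uint8, red, green, blue; 400x640 float32, m along the optical axis (not along the pixel's ray), 0 where there is no reading.
- calibration(name): a dict with "mtx" (3x3 intrinsics, pixels), "T" (4x4, takes a point from camera to world coordinates); the wrist camera has in their place "tool_from_camera" (4x4, takes a point from camera to tool coordinates, whose origin is the TCP and whose axes are the tool frame's). Camera axes: x right, y up, looking along -z (the intrinsics and any distortion apply to the point x, -y, -z); pixel columns grow to the right and rows downward; lengths in m; the calibration is good to about 2 mm. A picture is of the moment at which its call begins: read the wrist's pose just before it. calibration takes no time and is no camera call.
- close_job(): hands the job in, once; it reports no verdict.
The state is a dict: "clock": time; "joint_pos": joint angles; "qvel": joint speeds; "tau": joint torques, N m; "tool_pos": TCP position; "orientation": TCP orientation; "force": force on the tool from outside, world axes, zero at the start; "moment": the same for the moment, N m; "opening": finger opening in m.
Only numpy, scipy, OpenCV 4.12 (cv2) and the standard library are available. Lean on these libraries where they do the work, as an engineer would, in place of code of your own. Each camera call takes 0.05 s, during which the arm holds its last target. There are 200 camera calls.

## Working session

There is one attempt and no reset: what is moved stays moved. The work goes in short steps, Python scripts to look and compute and a tool call to move; the robot and the scene stay as the last step left them, time stands still between calls to the robot, and variables do not carry over. Pictures are saved under pics/ and viewed, about 8 in all and at most 12, crops included, and the job is handed in when it is done.

Besides the shell and the picture viewer there is one more tool, called after "Call:" as a command line: name --argument value ..., lists and objects as JSON in quotes. move_arm: Moves the arm, as the interface text tells. Its arguments: {"type":"object","properties":{"commands":{"type":"array"},"jaw":{"type":"number"}},"required":["commands"]}

```bash
ls; mkdir -p pics
cat > h.py <<'E'
import numpy as np, cv2
from scipy.spatial.transform import Rotation as Ro
from plant import get_obs, snapshot, calibration, close_job, ctrl
def pose():
    o=get_obs(); T=np.eye(4); T[:3,:3]=Ro.from_euler('xyz',o['orientation'],degrees=True).as_matrix(); T[:3,3]=o['tool_pos']; return T
def snap(n,f=None):
    P=pose(); im,d=snapshot(n); c=calibration(n)
    T=P@np.array(c['tool_from_camera']) if n=='wrist' else np.array(c['T'])
    np.savez('%s.npz'%(f or n),im=im,d=d,T=T,K=np.array(c['mtx']))
    if f: cv2.imwrite('pics/%s.png'%f,im[:,:,::-1])
    return im,d,T,np.array(c['mtx'])
def pts(d,T,K):
    v,u=np.mgrid[:d.shape[0],:d.shape[1]]
    p=np.stack([(u-K[0,2])/K[0,0]*d,-(v-K[1,2])/K[1,1]*d,-d],-1)
    w=p@T[:3,:3].T+T[:3,3]; w[d<=0]=np.nan; return w
def load(f):
    z=np.load('%s.npz'%f); return z['im'],z['d'],z['T'],z['K']
E
python3 - <<'E'
from h import *
o=get_obs();print(o, ctrl.grip_point_offset, [k for k in calibration('top')])
a=snap('top','top1');b=snap('side','side1')
print(a[2],b[2])
E
```

```text
pics
{'clock': 0.0, 'joint_pos': array([ 8.62930693e+01,  2.05925389e+01,  6.32979386e-01, -2.27223184e-02,
       -7.01348397e+01, -1.65073198e+01]), 'qvel': array([ 0.01659261,  0.00129577, -0.00053178,  0.05846663,  0.03448355,
       -0.08761732]), 'tau': array([ 2.96361559e-04, -5.82723570e+01,  2.93050611e+01,  6.99729413e+00,
        7.00452380e-03, -1.61287462e-04]), 'tool_pos': array([0.23306904, 0.63295475, 0.22559601]), 'orientation': array([   3.75916263,   89.90321355, -106.46282676]), 'force': array([-0.5346589 , -0.69390758, -0.04592514]), 'moment': array([ 0.00815905, -0.00875411, -0.00658295]), 'opening': 0.08781841623137329} 0.0188 ['mtx', 'T']
[[-1.94262040e-03  9.82738242e-01 -1.84991281e-01  3.60097407e-01]
 [-9.99971005e-01 -5.46919013e-04  7.59541659e-03  2.15267707e-02]
 [ 7.36313110e-03  1.85000673e-01  9.82710810e-01  1.03965754e+00]
 [ 0.00000000e+00  0.00000000e+00  0.00000000e+00  1.00000000e+00]] [[-0.98743044 -0.09923268  0.12302034  0.63968056]
 [ 0.15674705 -0.71471623  0.68162385  0.63514196]
 [ 0.02028527  0.69233921  0.72128699  0.75982072]
 [ 0.          0.          0.          1.        ]]
```

View pics/top1.png

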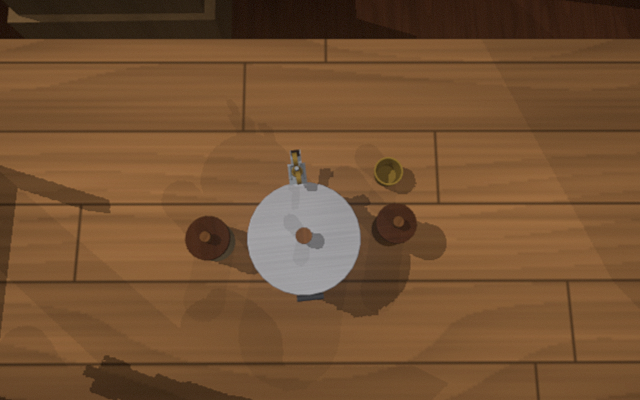

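View pics/side1.png

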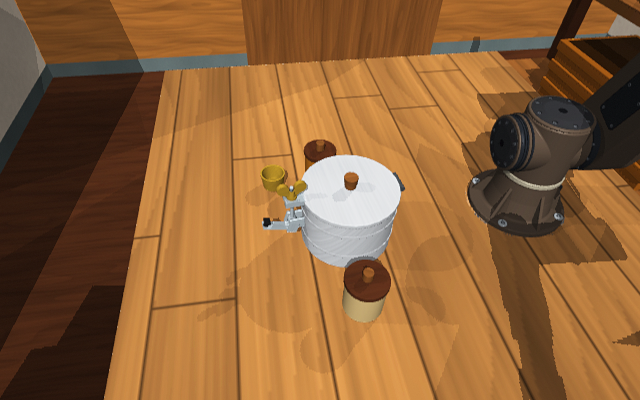

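The top view shows the lid with its knob at (304,236), the wing nut at about (297,172) and the jars at (208,238) and (396,222). The cup is at (388,171). The side view shows the nut at (292,190) and the strap with its black pad pointing outward, near level, at (268,222).

Run:
```python
from h import *
im,d,T,K=load('top1');w=pts(d,T,K)
m=(w[...,2]>.146)&(w[...,2]<.154)
u0=np.zeros_like(m);u0[175:300,245:365]=1
m&=u0>0
c,r=cv2.minEnclosingCircle(np.argwhere(m)[:,::-1].astype(np.float32));print('px',c,r)
P=w[m];print('z',np.median(P[:,2]))
# circle fit on lower rim half via knob
k=(w[...,2]>.172)&(w[...,2]<.19)&(u0>0)&(np.mgrid[:400,:640][0]>215)
print('knob',np.nanmedian(w[k],0),k.sum())
print('lid mean',P.mean(0), P.min(0),P.max(0))
n=(w[...,2]>.155)&(np.mgrid[:400,:640][0]<200)&(np.mgrid[:400,:640][0]>140)&(abs(np.mgrid[:400,:640][1]-300)<40)
print('nut',np.median(w[n],0),n.sum());
for q in np.argwhere(n): print(q,w[tuple(q)].round(4), im[tuple(q)])
for nm,(v,u) in dict(oat=(238,205),gran=(222,398),cup=(160,388)).items(): print(nm,w[v,u])
cv2.imwrite('pics/c1.png',np.hstack([cv2.resize(im[135:205,260:340,::-1],None,fx=6,fy=6,interpolation=2)]))
```

```text
px (301.2959289550781, 236.47959899902344) 62.69721984863281
z 0.14911104095788785
knob [0.45479782 0.03162445 0.17868075] 224
lid mean [0.45348392 0.03163963 0.14915258] [ 0.33916795 -0.07475509  0.14600123] [0.57493993 0.13836373 0.15392095]
nut [0.58154856 0.0448917  0.18380117] 190
[152 294] [0.611  0.0506 0.1837] [71 57 32]
[152 295] [0.6107 0.0487 0.1845] [82 65 37]
[152 296] [0.611  0.0469 0.1836] [67 54 30]
[153 292] [0.6087 0.0543 0.1849] [100  79  39]
[153 293] [0.6094 0.0526 0.1823] [108  85  38]
[153 294] [0.6089 0.0506 0.1841] [111  87  38]
[153 295] [0.6089 0.0487 0.1839] [118  93  44]
[153 296] [0.6077 0.0467 0.1883] [93 72 35]
[154 292] [0.6058 0.0542 0.188 ] [113  87  40]
[154 293] [0.6064 0.0524 0.1859] [126 100  41]
[154 294] [0.6059 0.0505 0.1876] [128 103  44]
[154 295] [0.6065 0.0487 0.1856] [132 104  46]
[154 296] [0.6061 0.0468 0.187 ] [108  84  40]
[155 292] [0.604  0.0542 0.1874] [111  89  44]
[155 293] [0.6036 0.0523 0.1889] [133 105  45]
[155 294] [0.6042 0.0505 0.1869] [136 107  48]
[155 295] [0.603  0.0485 0.1911] [137 108  46]
[155 296] [0.6031 0.0466 0
[... 7354 characters left out ...]
[0.5548 0.0429 0.1847] [104  82  38]
[181 299] [0.5552 0.041  0.1829] [104  82  39]
[181 300] [0.555  0.0392 0.1835] [102  81  41]
[181 301] [0.5549 0.0373 0.1841] [99 85 65]
[182 297] [0.5532 0.0447 0.1832] [102  87  63]
[182 298] [0.5529 0.0429 0.1843] [93 72 36]
[182 299] [0.5535 0.0411 0.1819] [89 69 30]
[182 300] [0.5535 0.0392 0.1818] [84 65 30]
[182 301] [0.5537 0.0373 0.1809] [94 81 62]
[183 298] [0.5516 0.0429 0.1819] [78 62 36]
[183 299] [0.5521 0.0411 0.1797] [78 63 41]
[183 300] [0.5523 0.0392 0.1787] [84 71 52]
[183 301] [0.5532 0.0374 0.1748] [102  96  87]
oat [0.4557472  0.22608912 0.11751481]
gran [ 0.48538482 -0.15116264  0.12906178]
cup [ 0.63701006 -0.15223788  0.03234101]
```

View pics/c1.png

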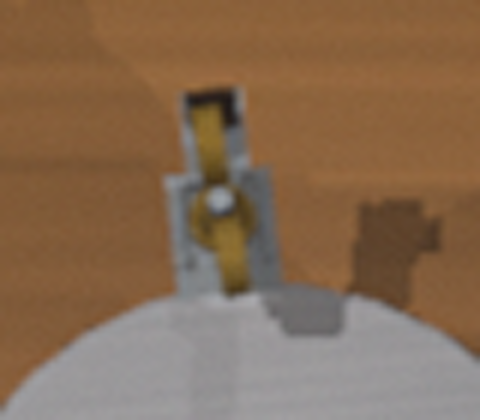

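The cropped view shows the ears lying nearly radial: the far ear near (210,135), the near ear near (232,260), and the bolt tip at (220,200). The measured heights and 60 mm span match the task. Next I'll compute the frames, the moves and a rough stop angle.

Run:
```python
from h import *
P=pose();print(P.round(4)); print('yaw tool z',np.degrees(np.arctan2(P[1,2],P[0,2])))
c=np.array([.4548,.0316]);n=np.array([.5818,.0452])
a=np.arctan2(*(n-c)[::-1]);ex=np.array([np.cos(a),np.sin(a)]);ey=np.array([-ex[1],ex[0]])
print('bin yaw',np.degrees(a),np.linalg.norm(n-c)); pin=c+.128*ex
im,d,T,K=load('side1');w=pts(d,T,K)
x=(w[...,:2]-pin)@ex;y=(w[...,:2]-pin)@ey
for q in np.argwhere((abs(y)<.012)&(x>.02)&(x<.09)&(w[...,2]>.02)&(w[...,2]<.14)): 
  q=tuple(q);print(q,(1e3*np.array([x[q],y[q],w[q][2]-.08])).round(),im[q])
```

```text
[[-4.000e-04  9.384e-01 -3.456e-01  2.331e-01]
 [-1.400e-03 -3.456e-01 -9.384e-01  6.330e-01]
 [-1.000e+00  1.000e-04  1.400e-03  2.257e-01]
 [ 0.000e+00  0.000e+00  0.000e+00  1.000e+00]]
yaw tool z -110.21946076105445
bin yaw 6.112317635488361 0.12772611322670083
(np.int64(217), np.int64(263)) [63. -5. 14.] [179 121  64]
(np.int64(217), np.int64(264)) [61. -4. 15.] [164 110  59]
(np.int64(217), np.int64(265)) [59. -5. 13.] [169 113  60]
(np.int64(217), np.int64(266)) [56. -6. 11.] [175 116  60]
(np.int64(217), np.int64(267)) [55. -4. 13.] [168 111  58]
(np.int64(217), np.int64(268)) [52. -4. 12.] [157 103  56]
(np.int64(217), np.int64(269)) [50. -5. 11.] [159 109  58]
(np.int64(218), np.int64(263)) [63. -3. 13.] [97 68 43]
(np.int64(218), np.int64(264)) [61. -3. 12.] [42 37 32]
(np.int64(218), np.int64(265)) [59. -1. 14.] [42 36 30]
(np.int64(218), np.int64(266)) [57. -2. 13.] [45 38 31]
(np.int64(218), np.int64(267)) [55.  1. 15.] [44 37 33]
(np.int64(218), np.int64(268)) [53. -1. 12.] [38 33 29]
(np.int64(218), np.int64(269)) [51. -0. 13.] [76 58 40]
(np.int64(219), np.int64(263)
[... 8143 characters left out ...]
int64(269)) [54. 12. -3.] [193 203 209]
(np.int64(227), np.int64(270)) [52. 12. -3.] [187 197 204]
(np.int64(227), np.int64(272)) [48. 11. -5.] [154 164 170]
(np.int64(227), np.int64(273)) [45. 12. -5.] [154 164 169]
(np.int64(227), np.int64(274)) [43. 10. -8.] [154 165 171]
(np.int64(227), np.int64(276)) [39. 12. -7.] [155 164 170]
(np.int64(227), np.int64(277)) [37. 12. -8.] [156 165 171]
(np.int64(227), np.int64(278)) [34. 11. -9.] [155 166 171]
(np.int64(227), np.int64(279)) [ 32.  11. -10.] [155 166 171]
(np.int64(227), np.int64(281)) [ 28.  11. -11.] [156 167 171]
(np.int64(227), np.int64(282)) [ 26.  12. -11.] [156 167 170]
(np.int64(227), np.int64(284)) [ 21.  10. -14.] [156 166 173]
```

Call:
move_arm --commands '[[[0,0,0,0.1]]]'

```text
clock: 0.2
tool_pos: [0.2331, 0.6331, 0.2259]
orientation: [12.4, 89.9, -103.6]
force: [-0.5, -0.3, 0.2]
opening: 0.0879
```

```bash
cat >> h.py <<'E'
def go(t,yawz=None):
    P=pose();o=get_obs();y=np.degrees(np.arctan2(P[1,2],P[0,2]))
    print('tcp',P[:3,3].round(4),'yawz',y.round(2),'j',o['joint_pos'].round(1),'F',o['force'].round(2),'open',round(o['opening'],4))
    print('shift cm',(P[:3,:3].T@(np.array(t)-P[:3,3])*100).round(2), 'spin', None if yawz is None else np.radians(y-yawz).round(3))
E
python3 -c "
from h import *
go([.5818,.0452,.26],100.9)"
```

```text
tcp [0.2331 0.6331 0.2259] yawz -115.98 j [ 86.3  20.6   0.7  -0.  -70.1 -22.3] F [-0.46 -0.33  0.16] open 0.0879
shift cm [-3.35 57.1  37.58] spin -3.785
```

Call:
move_arm --commands '[[[-0.4,4,2.6,0],[-0.4,4,2.6,0],[-0.4,4,2.6,0],[-0.4,4,2.6,0],[-0.4,4,2.6,0],[-0.4,4,2.6,0],[-0.4,4,2.6,0],[-0.4,4,2.6,0]]]'

```text
clock: 1.0
tool_pos: [0.4304, 0.3045, 0.2587]
orientation: [-86.2, 90.0, 157.8]
force: [1.2, 1.1, -1.2]
opening: 0.0878
```

Call:
move_arm --commands '[[[0,0,0,0.149],[0,0,0,0.149],[0,0,0,0.149],[0,0,0,0.149],[0,0,0,0.149],[0,0,0,0.149],[0,0,0,0.149],[0,0,0,0.149]]]'

```text
clock: 1.8
tool_pos: [0.4298, 0.3062, 0.2582]
orientation: [45.1, 90.0, -139.5]
force: [-0.6, 0.0, 0.6]
opening: 0.0876
```

Call:
move_arm --commands '[[[0,0,0,0.149],[0,0,0,0.149],[0,0,0,0.149],[0,0,0,0.149],[0,0,0,0.149],[0,0,0,0.149],[0,0,0,0.149],[0,0,0,0.149]]]'

```text
clock: 2.6
tool_pos: [0.4298, 0.3062, 0.2582]
orientation: [113.8, 90.0, -139.1]
force: [0.1, 0.3, -1.0]
opening: 0.0874
```

```bash
python3 -c "
from h import *
go([.5818,.0452,.25],100.9)"
```

```text
tcp [0.4298 0.3062 0.2582] yawz 107.11 j [  56.8    5.5  -14.9   -0.   -69.7 -129.7] F [ 0.11  0.28 -0.96] open 0.0874
shift cm [  0.82  -6.85 -29.42] spin 0.108
```

Call:
move_arm --commands '[[[0.1,-1,-4.2,0],[0.1,-1,-4.2,0],[0.1,-1,-4.2,0],[0.1,-1,-4.2,0],[0.1,-1,-4.2,0],[0.1,-1,-4.2,0],[0.1,-0.85,-4.2,0],[0,0,0,0.11]]]'

```text
clock: 3.4
tool_pos: [0.5848, 0.0425, 0.2504]
orientation: [116.8, 89.9, -142.3]
force: [-0.3, 0.3, 0.1]
opening: 0.0876
```

```bash
python3 -c "
from h import *
go([.5818,.0452,.25],100.9)
snap('wrist','w1');go([.5818,.0452,.25],100.9)"
```

```text
tcp [0.5848 0.0425 0.2504] yawz 100.95 j [  23.3   11.5   -8.7    0.   -69.9 -102.3] F [-0.26  0.29  0.07] open 0.0876
shift cm [0.04 0.24 0.32] spin 0.001
tcp [0.584  0.044  0.2505] yawz 100.37 j [  23.4   11.4   -8.8   -0.   -69.9 -103.1] F [ 0.31 -0.53 -0.11] open 0.0876
shift cm [0.05 0.2  0.16] spin -0.009
```

View pics/w1.png

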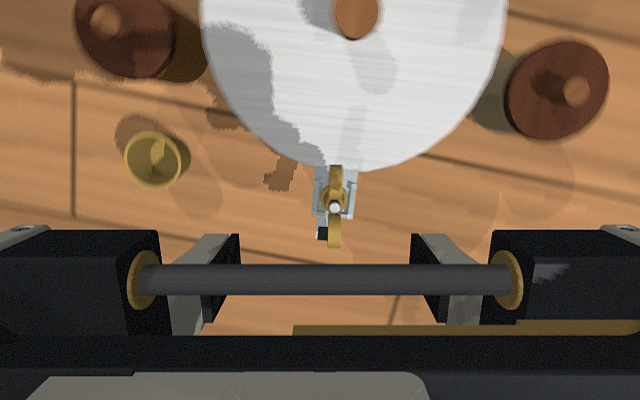

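The wrist view shows the nut at about (335,205), the ears running from (336,167) to (334,246) with the bolt tip at (335,207), and the black pad at (322,233). I'll measure it from the depth image.

Run:
```python
from h import *
im,d,T,K=load('w1');w=pts(d,T,K)
v,u=np.mgrid[:400,:640]
box=(v>155)&(v<255)&(u>305)&(u<365)
m=box&(w[...,2]>.181)
P=w[m];print(m.sum(),P.min(0),P.max(0),'top z',np.percentile(P[:,2],[50,80,95]))
rect=cv2.minAreaRect((P[:,:2]*1e3).astype(np.float32));print(rect)
b=cv2.boxPoints(rect);print(b)
xy=P[:,:2]-P[:,:2].mean(0);U=np.linalg.svd(xy,full_matrices=False)[2][0];print('axis',np.degrees(np.arctan2(U[1],U[0])),P.mean(0))
for s in(-1,1):
  q=P[s*(xy@U)>.012];print('ear',q.mean(0))
t=(abs(v-207)<3)&(abs(u-335)<3);print('bolt tip',np.nanmedian(w[t],0))
k=(v<45)&(w[...,2]>.17)&(abs(u-355)<40);print('knob (part)',np.nanmedian(w[k],0))
lid=(w[...,2]>.147)&(w[...,2]<.152)&(v<170)
c,_=None,None
q=w[lid][:,:2]; 
# fit circle to lid edge: outermost by angle
c=np.array([.4548,.0316])
from scipy.optimize import least_squares
for it in range(3):
  a=np.arctan2(q[:,1]-c[1],q[:,0]-c[0]);r=np.hypot(*(q-c).T);bi=np.round(a/np.radians(2)).astype(int)
  e=np.array([q[bi==i][np.argsort(r[bi==i])[-3]] for i in np.unique(bi) if abs(i)<33 and abs(i-3)>8 and (bi==i).sum()>20])
  c=least_squares(lambda p:np.hypot(e[:,0]-p[0],e[:,1]-p[1])-.108,c,loss='soft_l1',f_scale=.001).x
print('lid c',c,len(e),'lidz',np.median(w[lid][:,2]))
```

```text
824 [0.5517682  0.03800847 0.18101469] [0.61105549 0.05694512 0.1911844 ] top z [0.18849312 0.1896828  0.19041147]
((581.1627807617188, 47.616455078125), (59.128360748291016, 9.054243087768555), 10.3494234085083)
[[551.2663    46.758694]
 [552.8929    37.851757]
 [611.05927   48.474216]
 [609.4327    57.381153]]
axis 10.333866620136863 [0.57862092 0.04703685 0.18766651]
ear [0.55915088 0.04351236 0.18778866]
ear [0.59910873 0.05081749 0.18821503]
bolt tip [0.58153746 0.04864074 0.18015093]
knob (part) [0.45831213 0.03508193 0.18025922]
lid c [0.45336856 0.03437547] 48 lidz 0.1503401052364256
```

```bash
cat > nut.py <<'E'
from h import *
go([.5818,.0452,.25],100.4)
im,d,T,K=snap('wrist','w2');w=pts(d,T,K)
v,u=np.mgrid[:400,:640]
P=w[(v>120)&(v<290)&(u>290)&(u<380)&(w[...,2]>.181)&(w[...,2]<.2)]
r=cv2.minAreaRect((P[:,:2]*1e3).astype(np.float32));print(r,np.percentile(P[:,2],[50,80,95]))
go([r[0][0]/1e3,r[0][1]/1e3,.25],100.4)
E
python3 nut.py
```

```text
tcp [0.584  0.044  0.2505] yawz 100.37 j [  23.4   11.4   -8.8   -0.   -69.9 -103.1] F [ 0.31 -0.53 -0.11] open 0.0876
shift cm [0.05 0.2  0.16] spin -0.001
((581.7981567382812, 48.019989013671875), (60.06012725830078, 8.362882614135742), 10.411888122558594) [0.18837195 0.18965386 0.19040047]
tcp [0.5836 0.0451 0.2508] yawz 100.91 j [  23.5   11.4   -8.8   -0.   -69.9 -102.6] F [-0.15 -0.53 -0.11] open 0.0875
shift cm [0.08 0.12 0.32] spin 0.009
```

Call:
move_arm --commands '[[[0,0.1,0.25,0],[2,0,0,0],[2,0,0,0],[2,0,0,0],[1,0,0,0],[0,0,0,0],[0,0,0,0]]]' --jaw 4

```text
clock: 4.2
tool_pos: [0.5824, 0.0493, 0.1824]
orientation: [-105.3, 90.0, -4.0]
force: [-0.9, 1.2, 0.1]
opening: 0.041
```

```bash
python3 -c "
from h import *
go([.5818,.0474,.163],100.4)
im,d,T,K=snap('wrist','w3')"
```

```text
tcp [0.5824 0.0493 0.1824] yawz 101.26 j [  24.    13.9  -14.7    0.   -61.3 -102.8] F [-0.91  1.23  0.08] open 0.041
shift cm [ 1.94  0.1  -0.18] spin 0.015
```

View pics/w3.png

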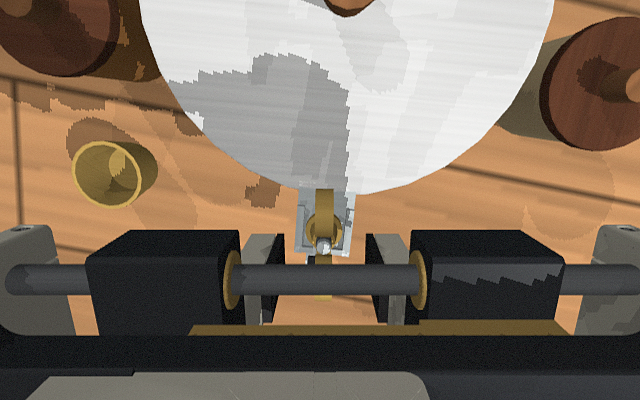

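The nut at column 324 sits centred between the pads, whose inner edges are at 278 and 366. I'll lower and close.

Call:
move_arm --commands '[[[0.9,0.1,-0.05,0],[0.95,0,0,0],[0,0,0,0]]]'

```text
clock: 4.55
tool_pos: [0.5802, 0.0477, 0.1614]
orientation: [90.8, 89.9, -168.1]
force: [-0.4, 0.4, -0.1]
opening: 0.0397
```

Call:
move_arm --commands '[[[0,0,0,0],[0,0,0,0],[0,0,0,0],[0,0,0,0],[0,0,0,0]]]' --jaw 0.4

```text
clock: 5.05
tool_pos: [0.5814, 0.0481, 0.1633]
orientation: [-86.1, 90.0, 15.1]
force: [-0.5, -0.8, 1.1]
opening: 0.0134
```

```bash
python3 -c "
from h import *
go([.5818,.0474,.163],100.4)
print(get_obs()['moment'])"
```

```text
tcp [0.5814 0.0481 0.1633] yawz 101.16 j [  23.9   14.8  -16.3    0.   -58.9 -102.8] F [-0.47 -0.81  1.05] open 0.0134
shift cm [ 0.03 -0.03 -0.08] spin 0.013
[ 0.07526047 -0.18180941 -0.0065729 ]
```

Still closing; a few more idle rows.

Call:
move_arm --commands '[[[0,0,0,0],[0,0,0,0],[0,0,0,0],[0,0,0,0]]]'

```text
clock: 5.45
tool_pos: [0.5813, 0.0481, 0.1632]
orientation: [-94.7, 90.0, 6.4]
force: [-0.6, 0.4, 1.4]
opening: 0.0131
```

```bash
python3 -c "
from h import *
go([.5818,.0474,.163],100.4)
print(get_obs()['moment'])"
```

```text
tcp [0.5813 0.0481 0.1632] yawz 101.17 j [  23.9   14.8  -16.3    0.   -58.9 -102.8] F [-0.59  0.39  1.39] open 0.0131
shift cm [ 0.02 -0.03 -0.07] spin 0.013
[ 0.15190466 -0.17600447  0.01086352]
```

The opening stopped at 13 mm, but the ears are 9 mm thick, so the tips are on the hub (its top is near 0.171). I'll release, rise 8 mm and pinch the ears themselves.

Call:
move_arm --commands '[[[0,0,0,0],[0,0,0,0],[0,0,0,0],[-0.8,0,0,0],[0,0,0,0.01],[0,0,0,0]]]' --jaw 2.2

```text
clock: 6.05
tool_pos: [0.5815, 0.0481, 0.1715]
orientation: [-76.4, 89.9, 24.1]
force: [-0.3, 0.6, 0.5]
opening: 0.0215
```

Call:
move_arm --commands '[[[0,0,0,0],[0,0,0,0],[0,0,0,0],[0,0,0,0],[0,0,0,0],[0,0,0,0]]]' --jaw 0.4

```text
clock: 6.65
tool_pos: [0.5812, 0.0481, 0.171]
orientation: [74.2, 90.0, 174.8]
force: [-0.3, 0.8, -0.1]
opening: 0.0084
```

```bash
python3 -c "
from h import *
go([.5818,.0474,.163],100.4)
print(get_obs()['moment'])"
```

```text
tcp [0.5812 0.0481 0.171 ] yawz 100.59 j [  23.9   14.4  -15.7   -0.   -59.9 -103.3] F [-0.34  0.78 -0.12] open 0.0084
shift cm [ 0.8  -0.05 -0.08] spin 0.003
[ 0.16789669 -0.08357133  0.01481979]
```

Call:
move_arm --commands '[[[-0.022,0,0,-0.1],[-0.022,0,0,-0.1],[-0.022,0,0,-0.1],[-0.022,0,0,-0.1],[0,0,0,0]]]'

```text
clock: 7.15
tool_pos: [0.5813, 0.048, 0.1719]
orientation: [172.0, 90.0, -64.4]
force: [-0.1, -0.7, 0.4]
opening: 0.0085
```

```bash
python3 -c "
from h import *
go([.5818,.0474,.163],100.4)
print(get_obs()['moment'])
snap('wrist','w4')
cv2.imwrite('pics/w4c.png',cv2.resize(load('w4')[0][150:330,220:430,::-1],None,fx=3,fy=3))"
```

```text
tcp [0.5813 0.048  0.1719] yawz 123.59 j [ 23.9  14.4 -15.6   0.  -60.  -80.3] F [-0.08 -0.66  0.44] open 0.0085
shift cm [ 0.89 -0.01 -0.08] spin 0.405
[-0.0611358  -0.22259904 -0.01524305]
```

View pics/w4c.png

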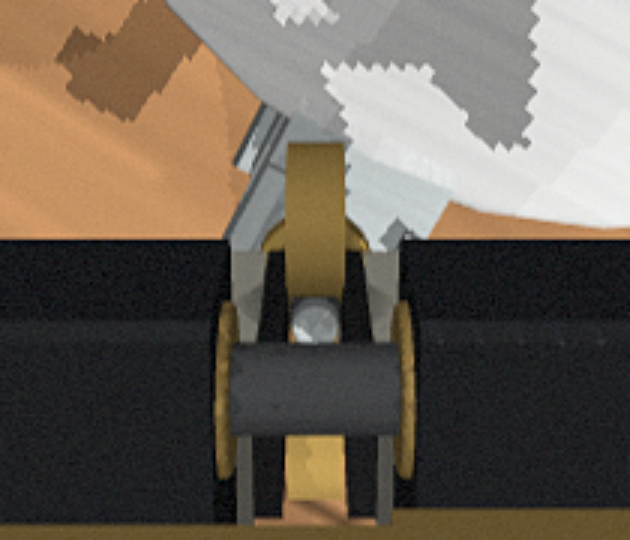

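The crop shows the near ear (315,200) still square between the pads with the lug behind rotated, so the nut turns with the gripper. I'll go on with 20 rows of 0.135 rad.

Call:
move_arm --commands '[[[-0.03,0,0,-0.135],[-0.03,0,0,-0.135],[-0.03,0,0,-0.135],[-0.03,0,0,-0.135],[-0.03,0,0,-0.135],[-0.03,0,0,-0.135],[-0.03,0,0,-0.135],[0,0,0,0]]]'

```text
clock: 8.0
tool_pos: [0.5816, 0.048, 0.1741]
orientation: [175.7, 90.0, -6.7]
force: [1.4, -1.0, -0.9]
opening: 0.0082
```

Call:
move_arm --commands '[[[-0.03,0,0,-0.135],[-0.03,0,0,-0.135],[-0.03,0,0,-0.135],[-0.03,0,0,-0.135],[-0.03,0,0,-0.135],[-0.03,0,0,-0.135],[-0.03,0,0,-0.135],[0,0,0,0]]]'

```text
clock: 8.8
tool_pos: [0.5817, 0.0482, 0.1762]
orientation: [141.0, 89.9, 12.6]
force: [2.2, 0.4, -2.3]
opening: 0.0088
```

Call:
move_arm --commands '[[[-0.03,0,0,-0.135],[-0.03,0,0,-0.135],[-0.03,0,0,-0.135],[-0.03,0,0,-0.135],[-0.03,0,0,-0.135],[-0.03,0,0,-0.135],[0,0,0,0],[0,0,0,0]]]'

```text
clock: 9.6
tool_pos: [0.5816, 0.0483, 0.178]
orientation: [103.5, 89.9, 21.2]
force: [3.3, 0.5, -1.0]
opening: 0.0086
```

```bash
python3 -c "
from h import *
go([.5818,.0474,.163],100.4)
print(get_obs()['moment'])"
```

```text
tcp [0.5816 0.0483 0.178 ] yawz -82.25 j [ 23.9  14.1 -15.1   0.  -60.7  73.8] F [ 3.35  0.46 -1.  ] open 0.0086
shift cm [1.5  0.   0.09] spin -3.188
[ 0.30869337 -1.39127723  0.05092446]
```

Turned 3.1 rad in total, and the TCP rose 7 mm. I'll release, lift and check the nut's height.

Call:
move_arm --commands '[[[0,0,0,0],[0,0,0,0],[0,0,0,0],[0,0,0,0],[-2,0,0,0],[-3,0,0,0],[-2,0,0,0],[0,0,0,0]]]' --jaw 3.5

```text
clock: 10.4
tool_pos: [0.5827, 0.0483, 0.2513]
orientation: [95.5, 89.7, 13.7]
force: [0.2, -0.6, 0.2]
opening: 0.0347
```

Run:
```python
from h import *
go([.5818,.0474,.248])
im,d,T,K=snap('wrist','w5');w=pts(d,T,K)
m=(np.hypot(w[...,0]-.5815,w[...,1]-.048)<.036)&(w[...,2]>.185)&(w[...,2]<.205)
P=w[m];print(m.sum(),np.percentile(P[:,2],[50,80,95]),cv2.minAreaRect((P[:,:2]*1e3).astype(np.float32)))
l=(w[...,2]>.146)&(w[...,2]<.154);print('lid z',np.median(w[l][:,2]),l.sum())
im,d,T,K=snap('top','top2');w=pts(d,T,K)
```

```text
tcp [0.5827 0.0483 0.2513] yawz -81.82 j [ 23.9  11.   -9.2   0.1 -69.5  74.2] F [ 0.18 -0.56  0.21] open 0.0347
shift cm [ 0.33 -0.1   0.08] spin None
887 [0.19518206 0.19661785 0.19746652] ((581.6987915039062, 47.82184600830078), (59.27218246459961, 8.588194847106934), 8.134337425231934)
lid z 0.1504110677212539 5986
```

View pics/w5.png

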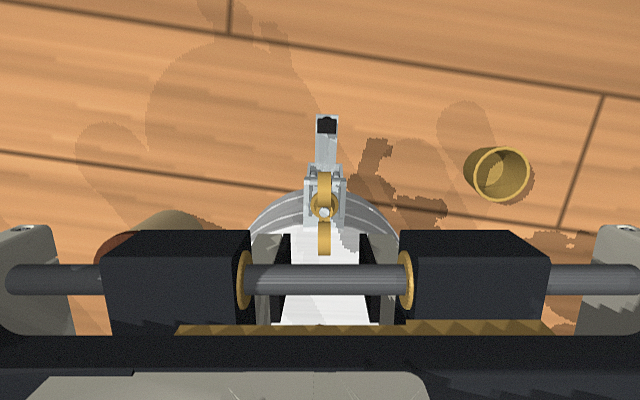

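The view shows the ears at (323,190)–(323,250), the bolt tip at (324,212), and the pad waiting at (327,124). The nut top is now about 196.6 mm (+7 mm) and the lid reads 150.4 mm. Next I'll close the fingers, go inside of the nut, and push it outward.

Call:
move_arm --commands '[[[0,0,0,0.038],[0,-2.5,0,0],[0,-2.5,0,0],[0,0,0,0],[0,0,0,0],[0,0,0,0],[0,0,0,0]]]' --jaw 0

```text
clock: 11.2
tool_pos: [0.5319, 0.0429, 0.2474]
orientation: [-70.7, 90.0, -154.7]
force: [-0.2, 0.2, -0.3]
opening: 0.0006
```

```bash
cat >> h.py <<'E'
pin=np.array([.5817,.0478]);BY=np.radians(6.05);ex=np.array([np.cos(BY),np.sin(BY)]);ey=np.array([-ex[1],ex[0]])
def st():
    P=pose();o=get_obs();q=P[:2,3]-pin
    print('c(x,y) mm',(q@ex*1e3).round(1),(q@ey*1e3).round(1),'z',(P[2,3]*1e3).round(1),'y-yaw',np.degrees(np.arctan2(P[1,1],P[0,1])).round(2),'F bin',(o['force'][:2]@ex).round(2),(o['force'][:2]@ey).round(2),o['force'][2].round(2),'open',o['opening'].round(4),'t',o['clock'])
E
python3 -c "
from h import *
st()"
```

```text
Traceback (most recent call last):
  File "h.py", line 25, in st
    print('c(x,y) mm',(q@ex*1e3).round(1),(q@ey*1e3).round(1),'z',(P[2,3]*1e3).round(1),'y-yaw',np.degrees(np.arctan2(P[1,1],P[0,1])).round(2),'F bin',(o['force'][:2]@ex).round(2),(o['force'][:2]@ey).round(2),o['force'][2].round(2),'open',o['opening'].round(4),'t',o['clock'])
                                                                                                                                                                                                                                               ^^^^^^^^^^^^^^^^^^
AttributeError: 'float' object has no attribute 'round'
```

Call:
move_arm --commands '[[[2,0,0,0],[2.5,0,0,0],[2.5,0,0,0],[1.5,0,0,0],[0.4,0,0,0],[0,0,0,0]]]'

```text
clock: 11.8
tool_pos: [0.5316, 0.0427, 0.1584]
orientation: [-64.9, 89.9, -148.9]
force: [-0.0, 0.3, 1.1]
opening: 0.0005
```

```bash
sed -i "s/o\['opening'\].round(4)/round(o['opening'],4)/" h.py; python3 -c "
from h import *
st()"
```

```text
c(x,y) mm -50.3 0.2 z 158.4 y-yaw 6.02 F bin 0.01 0.35 1.11 open 0.0005 t 11.8
```

Call:
move_arm --commands '[[[0,0.4,0,0],[0,0.4,0,0],[0,0.3,0,0],[0,0.3,0,0],[0,0.3,0,0],[0,0.3,0,0]]]'

```text
clock: 12.4
tool_pos: [0.5516, 0.0449, 0.159]
orientation: [-140.7, 90.0, 135.3]
force: [-1.9, -0.1, 0.3]
opening: 0.0007
```

Call:
move_arm --commands '[[[0,0.4,0,0],[0,0.4,0,0],[0,0.4,0,0],[0,0.4,0,0],[0,0.4,0,0]]]'

```text
clock: 12.9
tool_pos: [0.5717, 0.0471, 0.1589]
orientation: [87.7, 90.0, 3.7]
force: [-0.1, -0.8, -0.0]
opening: 0.0008
```

```bash
python3 -c "
from h import *
st()
snap('side','side2');a=load('side2')[0][140:260,220:380,::-1]
cv2.imwrite('pics/s2c.png',cv2.resize(a,None,fx=4,fy=4,interpolation=2))"
```

```text
c(x,y) mm -10.0 0.3 z 158.9 y-yaw 6.03 F bin -0.2 -0.78 -0.0 open 0.0008 t 12.9
```

View pics/s2c.png

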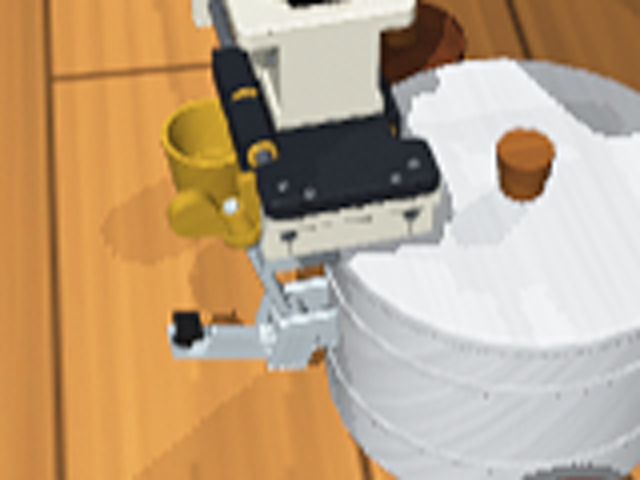

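The bolt is leaning outward, with the nut at (215,215), ahead of the closed fingers. The pad is at (187,330). I'll continue.

Call:
move_arm --commands '[[[0,0.5,0,0],[0,0.5,0,0],[0,0.5,0,0],[0,0.5,0,0],[0,0.5,0,0],[0,0.5,0,0],[0,0.5,0,0],[0,0.4,0,0]]]'

```text
clock: 13.75
tool_pos: [0.6093, 0.0509, 0.1579]
orientation: [-86.3, 89.8, -170.3]
force: [-3.8, -1.0, -7.1]
opening: 0.0003
```

Call:
move_arm --commands '[[[0.2,0.4,0,0],[0.2,0.4,0,0],[0.2,0.4,0,0],[0.2,0.4,0,0],[0.1,0.4,0,0],[0,0.2,0,0],[0,0,0,0]]]'

```text
clock: 14.45
tool_pos: [0.6301, 0.053, 0.1481]
orientation: [-86.0, 89.7, -170.0]
force: [-7.3, -1.8, -10.0]
opening: 0.0002
```

Run:
```python
from h import *
st()
im,d,T,K=snap('wrist','w6');w=pts(d,T,K)
x=(w[...,:2]-pin)@ex*1e3;y=(w[...,:2]-pin)@ey*1e3;z=w[...,2]*1e3
m=(abs(y)<8)&(x>40)&(x<140)&(z>110)&(z<190)
for a in range(40,140,5):
  k=m&(x>=a)&(x<a+5)
  if k.sum()>3: print(a,k.sum(),np.percentile(z[k],[50,90]).round(1))
```

```text
c(x,y) mm 48.7 0.0 z 148.1 y-yaw 5.98 F bin -7.43 -1.07 -10.02 open 0.0002 t 14.45
50 20 [166.7 167.4]
55 581 [167.2 179.6]
60 178 [165.1 168.3]
65 249 [169.5 170.7]
70 295 [170.5 171.4]
75 324 [169.1 170.4]
80 480 [162.  167.4]
85 140 [139.6 140.8]
90 174 [141.3 142.2]
95 185 [141.  141.8]
100 196 [138.4 140. ]
105 89 [133.3 135. ]
```

The force on the tool points down and back, so the fingertip is hooking under the rounded inner ear. That pushes along the bolt rather than swinging it. I'll back straight out, lift clear, and press from above instead.

Call:
move_arm --commands '[[[0,-0.3,0,0],[0,-0.4,0,0],[0,-0.4,0,0],[0,-0.4,0,0],[0,0,0,0]]]'

```text
clock: 15.0
tool_pos: [0.6174, 0.052, 0.1512]
orientation: [98.6, 89.9, 14.7]
force: [0.5, 0.2, -0.3]
opening: 0.0003
```

Run:
```python
from h import *
st()
snap('side','side3');a=load('side3')[0][140:260,220:380,::-1]
cv2.imwrite('pics/s3c.png',cv2.resize(a,None,fx=4,fy=4,interpolation=2))
```

```text
c(x,y) mm 36.0 0.4 z 151.2 y-yaw 6.05 F bin 0.54 0.17 -0.32 open 0.0003 t 15.0
```

View pics/s3c.png

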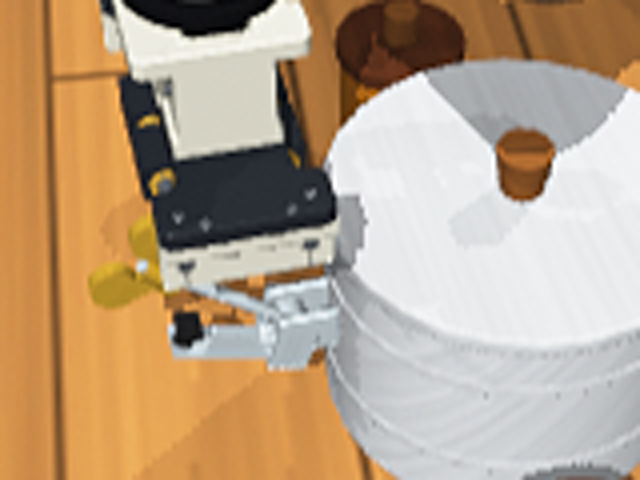

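The side crop shows the bolt well out, with the nut at (115,275) and the bolt axis running down to (265,315). The pad is still below it at (187,330). Forces are back to zero, so I'll lift and move over the nut.

Call:
move_arm --commands '[[[-2,0,0,0],[-3,0,0,0],[-3,0,0,0],[0,0,0,0],[0,0,0,0]]]'

```text
clock: 15.55
tool_pos: [0.6176, 0.0521, 0.2311]
orientation: [106.6, 89.8, 22.6]
force: [-0.6, -0.6, -0.3]
opening: 0.0003
```

Run:
```python
from h import *
st()
im,d,T,K=snap('wrist','w7');w=pts(d,T,K)
x=(w[...,:2]-pin)@ex*1e3;y=(w[...,:2]-pin)@ey*1e3;z=w[...,2]*1e3
m=(abs(y)<8)&(x>20)&(x<140)&(z>85)&(z<190)
for a in range(20,140,5):
  k=m&(x>=a)&(x<a+5)
  if k.sum()>3: print(a,k.sum(),np.percentile(z[k],[50,90]).round(1),np.percentile(y[k],[5,50,95]).round(1))
```

```text
c(x,y) mm 36.1 0.4 z 231.1 y-yaw 6.03 F bin -0.61 -0.55 -0.28 open 0.0003 t 15.55
20 34 [102.7 105.4] [-3.2  0.4  4. ]
25 39 [107.1 109.4] [-3.2  0.3  3.9]
30 38 [111.5 113.8] [-3.2  0.3  3.8]
35 39 [115.5 117.7] [-3.1  0.3  3.8]
40 43 [119.7 121.7] [-3.1  0.3  3.7]
45 18 [122.4 123.3] [-3.2 -0.1  2.9]
50 5 [138.1 138.8] [4.8 5.6 7.1]
55 94 [162.3 169.9] [-7.5  0.4  7.9]
60 128 [171.2 173.1] [-6.8  0.1  7.2]
65 144 [173.  174.3] [-6.7 -0.6  6.3]
70 139 [172.4 173.8] [-5.8 -0.6  6.1]
75 162 [168.  171.3] [-4.6 -0.6  4.7]
80 100 [141.8 164.9] [-4.   0.2  4.5]
85 85 [144.1 145. ] [-4.2  0.1  4.5]
90 91 [145.1 145.9] [-3.5  0.9  4.5]
95 84 [143.7 144.9] [-3.5  0.5  4.5]
100 74 [139.6 141.9] [-3.5  0.9  4.9]
```

View pics/w7.png

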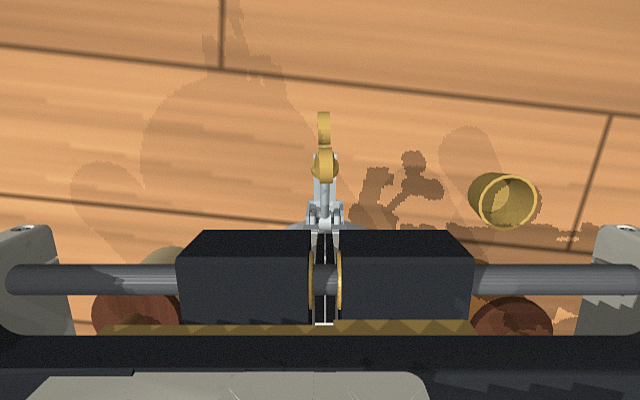

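The bolt line puts the swing at about 50°, and the inner ear's rounded top is at x≈67, z≈174 (picture: ear at (324,165), far ear at (324,128)). I'll press it down from above along its arc.

Call:
move_arm --commands '[[[0,3.5,0,0],[2.5,0,0,0],[2.6,0,0,0],[0.4,0,0,0],[0.3,0,0,0],[0,0,0,0]]]'

```text
clock: 16.2
tool_pos: [0.6548, 0.0559, 0.1732]
orientation: [85.8, 89.7, 1.9]
force: [4.2, 0.6, 6.1]
opening: 0.0002
```

```bash
python3 -c "
from h import *
st()"
```

```text
c(x,y) mm 73.5 0.4 z 173.2 y-yaw 6.09 F bin 4.19 0.18 6.08 open 0.0002 t 16.2
```

Call:
move_arm --commands '[[[0.1,0.35,0,0],[0.2,0.35,0,0],[0.27,0.35,0,0],[0.3,0.35,0,0],[0.35,0.35,0,0],[0,0,0,0]]]'

```text
clock: 16.8
tool_pos: [0.6685, 0.0572, 0.1581]
orientation: [-84.6, 89.8, -168.6]
force: [1.9, 0.3, 1.0]
opening: 0.0005
```

```bash
python3 -c "
from h import *
st()"
```

```text
c(x,y) mm 87.3 0.2 z 158.1 y-yaw 6.01 F bin 1.88 0.1 1.04 open 0.0005 t 16.8
```

Call:
move_arm --commands '[[[0.3,0.25,0,0],[0.3,0.25,0,0],[0.2,0.15,0,0],[0,0,0,0]]]'

```text
clock: 17.2
tool_pos: [0.6753, 0.0579, 0.1509]
orientation: [-82.7, 89.9, -166.7]
force: [-0.6, 0.2, -1.0]
opening: 0.0005
```

Call:
move_arm --commands '[[[0.15,0.1,0,0],[0.15,0.1,0,0],[0,0,0,0]]]'

```text
clock: 17.5
tool_pos: [0.6777, 0.0582, 0.1485]
orientation: [-88.3, 90.0, -172.3]
force: [-0.1, -0.2, 0.7]
opening: 0.0004
```

```bash
python3 -c "
from h import *
st()"
```

```text
c(x,y) mm 96.6 0.3 z 148.5 y-yaw 6.03 F bin -0.12 -0.14 0.72 open 0.0004 t 17.5
```

```bash
cat > ang.py <<'E'
from h import *
st()
im,d,T,K=snap('side','side_ang');w=pts(d,T,K)
x=(w[...,:2]-pin)@ex*1e3;y=(w[...,:2]-pin)@ey*1e3;z=w[...,2]*1e3-80
m=(abs(y)<7)&(x>18)&(x<140)&(z>-3)&(z<110)
for a in range(18,140,8):
  k=m&(x>=a)&(x<a+8)
  if k.sum()>1: print(a,k.sum(),np.median(x[k]).round(1),np.percentile(z[k],[10,50,90]).round(1),np.median(im[k],0))
E
python3 ang.py
```

```text
c(x,y) mm 96.6 0.3 z 148.5 y-yaw 6.03 F bin -0.12 -0.14 0.72 open 0.0004 t 17.5
18 14 21.6 [11.1 12.9 65.8] [194.5 192.5 198. ]
26 11 30.4 [11.8 15.3 17.1] [208. 219. 226.]
34 15 38.2 [14.3 17.5 19.5] [204. 215. 222.]
42 20 46.5 [-2.4 19.3 21.4] [187.  195.5 199.5]
50 28 53.9 [-1.5 15.1 25.9] [166.  175.5 181. ]
58 27 62.6 [ 1.2 14.4 26.8] [139. 140. 136.]
66 18 68.3 [ 1.2 29.  38.7] [144.  142.5 130. ]
74 10 78.2 [34.9 38.  40.8] [126.   99.5  27. ]
82 15 86.5 [21.6 37.6 40.3] [156. 130.  40.]
90 35 94.7 [15.2 26.  37.9] [174. 138.  41.]
98 30 102.8 [14.  27.9 32.6] [180. 140.  43.]
106 31 110.0 [13.8 24.  31.8] [181. 142.  43.]
114 13 115.8 [19.3 25.1 29.4] [192. 146.  45.]
```

The bolt is at about 67–68° (side depth), still in contact and not yet on the stop. I'll go down in fine steps.

Call:
move_arm --commands '[[[0.1,0.05,0,0],[0.1,0.05,0,0],[0.1,0.05,0,0],[0,0,0,0],[0,0,0,0]]]'

```text
clock: 18.05
tool_pos: [0.6792, 0.0584, 0.1458]
orientation: [89.0, 90.0, 5.0]
force: [0.9, 0.2, 0.4]
opening: 0.0005
```

Call:
move_arm --commands '[[[0.1,0.04,0,0],[0.1,0.04,0,0],[0,0,0,0],[0,0,0,0]]]'

```text
clock: 18.45
tool_pos: [0.6799, 0.0585, 0.1437]
orientation: [-79.0, 90.0, -163.0]
force: [-0.2, 1.4, -0.3]
opening: 0.0005
```

```bash
python3 ang.py | head -6
```

```text
c(x,y) mm 98.8 0.3 z 143.7 y-yaw 6.03 F bin -0.03 1.45 -0.29 open 0.0005 t 18.45
18 16 21.7 [ 6.7  9.6 36.6] [192.  196.5 198.5]
26 14 30.0 [ 7.8 12.9 14.5] [195.5 203.5 206. ]
34 16 37.6 [11.4 14.5 17.2] [206.  211.5 214.5]
42 14 46.2 [13.7 18.3 21.1] [223. 233. 237.]
50 20 53.9 [ 8.5 16.  22.4] [181.  186.5 189.5]
```

Call:
move_arm --commands '[[[0.1,0.03,0,0],[0.1,0.03,0,0],[0,0,0,0]]]'

```text
clock: 18.8
tool_pos: [0.6805, 0.0585, 0.1416]
orientation: [-89.6, 90.0, -173.6]
force: [1.1, 0.3, 1.0]
opening: 0.0002
```

Call:
move_arm --commands '[[[0.1,0.03,0,0],[0.1,0.03,0,0],[0,0,0,0]]]'

```text
clock: 19.1
tool_pos: [0.6814, 0.0586, 0.1398]
orientation: [83.6, 90.0, -0.4]
force: [2.1, 0.7, 2.4]
opening: 0.0005
```

```bash
python3 ang.py | head -6
```

```text
c(x,y) mm 100.3 0.3 z 139.8 y-yaw 6.03 F bin 2.17 0.5 2.4 open 0.0005 t 19.1
18 17 21.3 [ 6.2 10.3 60.8] [191. 197. 202.]
26 15 29.8 [ 8.4 11.8 13.6] [202. 214. 219.]
34 15 38.2 [10.5 14.  16.4] [206. 217. 223.]
42 16 46.3 [13.8 15.5 19.2] [203.  213.5 218. ]
50 22 54.2 [ 2.9 16.8 20.4] [152. 147. 148.]
```

Call:
move_arm --commands '[[[0.1,0.03,0,0],[0,0,0,0],[0,0,0,0]]]'

```text
clock: 19.45
tool_pos: [0.6818, 0.0587, 0.139]
orientation: [90.9, 90.0, 7.0]
force: [0.9, -0.3, 2.9]
opening: 0.0005
```

Call:
move_arm --commands '[[[0.1,0.03,0,0],[0,0,0,0],[0,0,0,0]]]'

```text
clock: 19.75
tool_pos: [0.6822, 0.0588, 0.1381]
orientation: [91.2, 89.9, 7.2]
force: [2.2, -0.3, 4.5]
opening: 0.0007
```

```bash
python3 ang.py | head -6
```

```text
c(x,y) mm 101.1 0.3 z 138.1 y-yaw 6.03 F bin 2.15 -0.48 4.54 open 0.0007 t 19.75
18 16 22.0 [ 7.6  9.6 12.3] [179.  184.5 187.5]
26 12 29.6 [ 8.4 10.3 12. ] [208.5 219.  224. ]
34 12 38.1 [10.7 13.4 15.4] [213.5 225.  229. ]
42 12 46.6 [12.4 16.1 17.9] [201.5 213.5 220. ]
50 20 54.8 [-1.5 13.8 19. ] [151.  161.  165.5]
```

Call:
move_arm --commands '[[[0.1,0.03,0,0],[0.05,0,0,0],[0,0,0,0],[0,0,0,0]]]'

```text
clock: 20.2
tool_pos: [0.6828, 0.0588, 0.1367]
orientation: [90.6, 89.9, 6.6]
force: [3.6, -0.3, 5.6]
opening: 0.0007
```

```bash
python3 ang.py | head -6
```

```text
c(x,y) mm 101.7 0.3 z 136.7 y-yaw 6.04 F bin 3.51 -0.71 5.64 open 0.0007 t 20.2
18 14 21.5 [ 6.6  9.3 65.5] [191.5 200.5 205.5]
26 10 30.1 [ 7.8 10.6 12.7] [213.  223.5 229. ]
34 10 37.1 [11.7 12.7 15.1] [217.5 228.5 232. ]
42 12 46.6 [13.3 15.7 17. ] [205. 218. 224.]
50 20 54.2 [-1.6 14.9 18.6] [146. 156. 162.]
```

Call:
move_arm --commands '[[[0.03,0.12,0,0],[0,0.05,0,0],[0,0,0,0],[0,0,0,0]]]'

```text
clock: 20.65
tool_pos: [0.6836, 0.0588, 0.1359]
orientation: [-81.6, 90.0, -165.5]
force: [2.0, 0.4, 5.1]
opening: 0.0008
```

```bash
python3 ang.py | head -6
```

```text
c(x,y) mm 102.5 0.2 z 135.9 y-yaw 6.03 F bin 2.06 0.15 5.05 open 0.0008 t 20.65
18 14 21.3 [ 6.7  9.7 62.1] [192.  201.5 205. ]
26 10 30.1 [ 7.7  9.9 12.6] [214.5 225.5 230.5]
34 12 37.9 [11.1 13.1 14. ] [222.  232.  235.5]
42 13 47.3 [11.2 14.9 17.2] [178. 188. 194.]
50 25 54.4 [-2.5 13.  17.9] [152. 159. 162.]
```

A steady 5 N is building against the soft pad, with the swing near 75°. The bolt is home, so I'll lift off straight up.

Call:
move_arm --commands '[[[-0.2,0,0,0],[-0.5,0,0,0],[-2,0,0,0],[-4,0,0,0],[-4,0,0,0],[0,-3,0,0],[0,-4,0,0],[0,0,0,0]]]'

```text
clock: 21.5
tool_pos: [0.6093, 0.0507, 0.243]
orientation: [-105.2, 89.8, 170.8]
force: [0.9, 0.5, 0.0]
opening: 0.0002
```

```bash
python3 ang.py
python3 - <<'E'
from h import *
im,d,T,K=snap('wrist','w8');w=pts(d,T,K)
x=(w[...,:2]-pin)@ex*1e3;y=(w[...,:2]-pin)@ey*1e3;z=w[...,2]*1e3-80
m=(abs(y)<3)&(x>20)&(x<140)&(z>0)
for a in range(20,130,8):
  k=m&(x>=a)&(x<a+8)
  if k.sum()>3: print(a,k.sum(),np.median(x[k]).round(1),np.percentile(z[k],[50,90]).round(1))
im,d,T,K=snap('top','top3');w=pts(d,T,K)
for nm,(v,u) in dict(oat=(238,205),gran=(222,398),cup=(160,388)).items(): print(nm,w[v,u])
a=load('side_ang')[0][140:260,220:380,::-1]
cv2.imwrite('pics/s9.png',np.hstack([cv2.resize(a,(400,300),interpolation=2),cv2.resize(load('w8')[0][:,:,::-1],(400,300))]))
E
```

```text
c(x,y) mm 27.8 0.0 z 243.0 y-yaw 6.01 F bin 0.98 0.4 0.02 open 0.0002 t 21.5
18 15 22.0 [ 6.6  8.7 10.6] [181. 178. 178.]
26 13 30.6 [ 9.5 11.2 12.9] [174. 174. 173.]
34 15 38.2 [11.6 12.8 14.8] [196. 203. 209.]
42 11 45.7 [13.  15.6 17.6] [199. 210. 215.]
50 20 54.5 [-1.7 14.2 18.1] [187.5 193.5 195. ]
58 24 62.0 [ 1.  14.  21.6] [136.5 147.  151. ]
66 19 68.9 [ 1.  22.5 24.2] [129. 131. 135.]
74 18 78.3 [29.5 30.8 33.4] [184.5 137.   42. ]
82 43 87.0 [27.9 37.5 53.1] [165. 128.  37.]
90 63 94.3 [12.2 43.1 58.5] [166. 130.  38.]
98 78 101.8 [ 8.3 37.4 56.4] [166.  129.   37.5]
106 50 108.7 [ 4.8 21.2 50.9] [170. 131.  38.]
114 14 116.7 [10.4 14.9 18.9] [169.5 132.   39.5]
20 289 24.2 [209.6 210.3]
28 191 30.4 [209.5 210.4]
36 387 39.3 [180.4 194.4]
44 72 49.1 [ 17.1 246.5]
52 2862 55.5 [268.6 276.7]
60 497 61.5 [245.2 248.4]
68 55 73.1 [30.6 31.6]
76 55 79.1 [32.1 46.8]
84 73 88.7 [54.9 57. ]
92 80 96.0 [57.1 58.5]
100 87 103.8 [55.1 56.7]
108 63 112.4 [19.6 21.5]
116 7 116.8 [14.6 15. ]
oat [0.45593998 0.2265014  0.11565626]
gran [ 0.48550957 -0.15133459  0.12815508]
cup [ 0.63687509 -0.15215319  0.03283195]
```

View pics/s9.png

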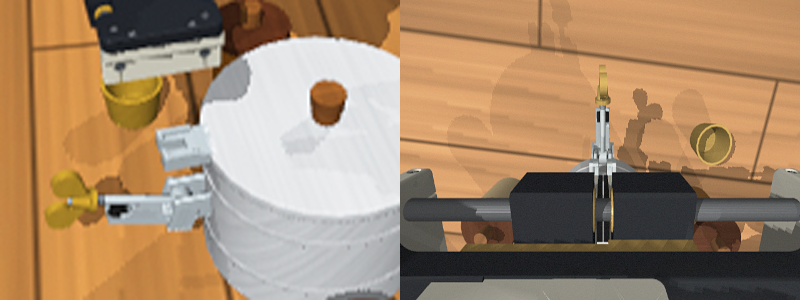

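The bolt rests on the rubber pad at (118,210) in the left half, and the nut is outside it at (70,200). The jars and cup are unmoved within 2 mm, and the arm is clear with no force on it. I'll hand in.

```bash
python3 -c "
from h import *
st();print(close_job())"
```

```text
c(x,y) mm 32.2 0.3 z 243.1 y-yaw 6.04 F bin 0.41 0.56 -1.03 open 0.0004 t 21.65
the job is handed in; nothing more can be done
None
```

The lid is unclamped, and the job was handed in at 21.7 s. I unscrewed the wing nut 3.1 rad, which put its top at about 196.6 mm (up 7 mm). I then swung the bolt out and pressed it onto the rubber stop with about 5 N at the nut, and lifted the arm clear.

**Last checks:**
- **Bolt:** it rests at about 74–75° of swing, roughly 1° back from where I pressed it. By my estimate that still leaves the pad slightly squeezed; I inferred this rather than measured it directly.
- **Jars and cup:** spot readings from the top camera agree with the first ones to within 2 mm.
- **Arm:** it was about 10 cm clear, with no force on it beyond sensor noise.

**What did not go to plan:**
- **First grip:** the fingers closed on the nut's hub (13 mm opening) instead of its ears. I released and gripped again 8 mm higher before turning.
- **Swing-out:** a fingertip hooked under the rounded ear and pushed along the bolt, with about 12 N showing at the wrist. I backed off and finished by pressing from above.

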